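# Clear and put up the heated hair-roller set

### The job

The hair rollers are done: first flip the toggle on the switch box to off, then swing the heater's carry handle over backwards, away from the robot, until it clicks down behind the base. Slide every roller up off its post and put them all inside the green tray, side by side in a single layer (standing or lying), and last swing the handle back fully upright so the base can be carried away. Leave the other toiletries standing where they are.

Things in the scene. Friction and masses are not known exactly. Their poses are not given: they have to be found in the camera images.
- heater: white heated-roller base, fixed, 100 mm (its x) x 290 mm (y) x 34 mm high; origin at the centre of its underside, z up, x away from the robot (yaw within 0.2 rad). Five aluminium posts, 25 mm thick and 36 mm tall, stand on its top along its y at -116, -58, 0, 58 and 116 mm. Each roller present starts standing on a post.
- handle (a joint): angle of the black carry handle, a U-shaped bail hinged at both ends of the base about its y axis: 0 = upright, cross bar 126 mm above the table, over the rollers, in the way of lifting them; 1.48 = swung to base +x and folded down behind the base, bar 35 mm above the table. A sprung detent pulls it to the nearer end and holds it; about 3 N at the bar carries it over the middle.
- handle_bar (a point): middle of the handle's cross bar, 100 mm from the hinge axis: 12 mm round bar along the base's y, 304 mm long, with a 15 mm sleeve to look at over its middle 120 mm. It can be pinched from above and led along its arc; it turns in the grip. x, y, z turn with the handle.
- handle_hinge (a point): point on the handle's hinge axis, at the middle of the base, 26 mm above the table; the axis is the base's y; axes as the base's
- toggle (a joint): angle of the heater's snap toggle on the black switch box: 0 = on (leans 0.5 rad towards the box's -x, the robot's side, red dot), 1.0 = off (leans 0.5 rad towards +x, white dot). A sprung detent snaps it to the nearer end and holds it; about 3 N at the tip carries it over the middle.
- toggle_tip (a point): centre of the red ball, 16 mm across, on the tip of the toggle's 9 mm steel stem, 45 mm from its hinge
- toggle_hinge (a point): on the toggle's hinge axis (the box's y), middle of the box's top face, 45 mm above the table; axes as the box's, x pointing from on to off (yaw within 0.35 rad). The black box is fixed, 90 mm (x) x 70 mm (y) x 45 mm high. It stands at one side of the heater, the tray at the other; which side varies.
- tray: mint-green open tray fixed to the table, outside 210 mm (its x) x 190 mm (its y) x 25 mm high, walls and floor 5 mm thick; origin at the centre of its underside
- roller1: spiral-wound hair roller, pink open tube 44 mm outside, 32 mm inside, 48 mm long, about 50 g; origin at its centre, z along its axis. Three to five are present (None when absent, or while held); on a post its lower end rests on the base's top.
- roller2: spiral-wound hair roller, lilac open tube 44 mm outside, 32 mm inside, 48 mm long, about 50 g; origin at its centre, z along its axis. Three to five are present (None when absent, or while held); on a post its lower end rests on the base's top.
- roller3: spiral-wound hair roller, pink open tube 44 mm outside, 32 mm inside, 48 mm long, about 50 g; origin at its centre, z along its axis. Three to five are present (None when absent, or while held); on a post its lower end rests on the base's top.
- roller4: spiral-wound hair roller, lilac open tube 44 mm outside, 32 mm inside, 48 mm long, about 50 g; origin at its centre, z along its axis. Three to five are present (None when absent, or while held); on a post its lower end rests on the base's top.
- roller5: spiral-wound hair roller, pink open tube 44 mm outside, 32 mm inside, 48 mm long, about 50 g; origin at its centre, z along its axis. Three to five are present (None when absent, or while held); on a post its lower end rests on the base's top.
- lotion: small white lotion bottle with blue cap, 50 mm across, 70 mm tall; origin at the centre of its underside; not to be disturbed
- polish_a: pink nail-varnish bottle, 32 mm across, 66 mm tall; origin at the centre of its underside; not to be disturbed
- polish_b: dark blue nail-varnish bottle with white cap, 32 mm across, 60 mm tall; origin at the centre of its underside; not to be disturbed
- cream: white cream jar with green lid, 64 mm across, 45 mm tall; origin at the centre of its underside; not to be disturbed
- lipstick: upright open lipstick, black case, 22 mm across, 74 mm tall; origin at the centre of its underside; not to be disturbed
- compact: dark red powder compact lying flat, 72 mm across, 17 mm thick; origin at the centre of its underside; not to be disturbed
- perfume: amber perfume bottle, 30 x 50 mm, 66 mm tall; origin at the centre of its underside; not to be disturbed
Mind the look-alikes: they are no part of the job. Of the things like the part that bears toggle, leave any that is purple; of the rest the larger one is meant.

How it is judged:
By the outcome, as a careful person would: the job done as asked, in the order asked, and still so for the second after the job is handed in, with the robot touching nothing.
Of roller1, roller2, roller3, roller4, roller5 only 3 to 5 are there at a start; the rules pass over those that are not, and their reading is None.
At some moment in a run one of roller1, roller2, roller3, roller4, roller5 may be knocked a few centimetres aside while the robot is not near it.
Once in a run the grip may slacken for a moment while it holds something.
It also fails if it takes over 210 s, if anything falls off the work surface, if the arm or the gripper's body presses on something with over 40 N, if the wrist force passes 120 N, or if a joint passes its speed limit or range.

### The arm

A 6-joint arm with a two-finger parallel gripper is mounted at the origin on the work surface. World frame = base frame: x ahead of the robot, y to its left, z up, the work surface at z = 0. Lengths are in m, angles in rad, forces in N, time in s.
With the tool pointing down it reaches from about 0.4 to 0.825 m from the base axis. Payload 7 kg.
Tool frame: the origin (TCP) lies at the very end of the fingers, on their centre line; the grasp point (between the pads) lies 19 mm behind it; z points along the fingers, y is the line along which they close (so a half turn about z gives the same grasp; the last joint's range is limited). The gripper opens to 88 mm and grips with 3 to 60 N. Pads are 19 mm wide; open, the fingers measure 130 mm over their backs; the gripper's body (78 mm by 193 mm) begins 47 mm behind the grasp point.
Start: joints at [-0.972, 0.359, 0.012, 0, -1.224, -0.288], TCP at [0.206, -0.643, 0.227] pointing down, gripper open.
Joint ranges: [-3.07, 3.07], [-1.43, 2.12], [-1.02, 1.25], [-3.03, 1.67], [-3.05, -0], [-3.03, 3.03]. Speed limits (rad/s): [2.39, 2.39, 3.01, 3.14, 3.14, 3.14].

### API

Orientations are given as [roll, pitch, yaw] about the fixed x, y, z axes, in that order (R = Rz(yaw) Ry(pitch) Rx(roll)).
In Python, from station import * gives the robot as it stands.
- The arm moves only by the tool servo_tool, never from a script. Its argument "moves" is a list of rows, each an object of numbers: "jaw": the opening, from 0 (shut) to 1 (fully open); "dx", "dy", "dz": the shift along the world's x, y, z in m; "roll": the turn about the world's z in degrees. A call has exactly 10 rows; each row shifts and turns the commanded pose from where the row before left it; what a row does not reach is not made up. A row lasts 1/8 s, in which the tool goes at most 62.5 mm and 10.7 degrees, less where a joint would pass 70% of its speed; a pose out of reach is approached as far as the arm can. A call with a gripper value outside its range is refused whole. The fingers move at their own pace and stop on an object; "newtons" is the grip in N (left out, the last holds). Time passes only in rows, so rows that do not move let the fingers close, or fill a call up. It gives the time, the measured TCP pose, the force, the opening and the grip force at its end, in the units of the state.
- get_state(): the state, without advancing time (a new reading comes with each control period).
- grab_frame(name): name is "scene" or "top"; returns (picture, depth): 480x640x3 uint8, red, green, blue; 480x640 float32, m along the optical axis (not along the pixel's ray), 0 where there is no reading.
- calibration(name): a dict with "intrinsics" (3x3 intrinsics, pixels), "R" (3x3) and "t" (3): a world point X has camera coordinates R X + t. Camera axes: x right, y down, z forward; pixel columns grow to the right and rows downward; lengths in m; the calibration is good to about 2 mm. A picture is of the moment at which its call begins. calibration takes no time and is no camera call.
- job_done(): hands the job in; it is judged then, once.
The state is a dict: "t": time; "q": joint angles; "qd": joint speeds; "joint_efforts": joint torques, N m; "eef_pos": TCP position; "ee_rot": TCP orientation; "force": force on the tool from outside, world axes, zero at the start; "moment": the same for the moment, N m; "width": finger opening in m; "gripper_force": force on a finger pad.
Only numpy, scipy, OpenCV 4.12 (cv2) and the standard library are available. Lean on these libraries where they do the work, as an engineer would, in place of code of your own. Each camera call takes 0.05 s, during which the arm holds its last target. There are 200 camera calls.

## Working session

There is one attempt and no reset: what is moved stays moved. The work goes in short steps, Python scripts to look and compute and a tool call to move; the robot and the scene stay as the last step left them, time stands still between calls to the robot, and variables do not carry over. Pictures are saved under pics/ and viewed, at most 14 in all, crops included, and the job is handed in when it is done.

Besides the shell and the picture viewer there is one more tool, called after ">>>" as name(argument=value, ...) on one line, values as JSON. servo_tool: Moves the arm, as the interface text tells. Its arguments: {"type":"object","properties":{"moves":{"type":"array","items":{"type":"object","properties":{"jaw":{"type":"number"},"dx":{"type":"number"},"dy":{"type":"number"},"dz":{"type":"number"},"roll":{"type":"number"}}}},"newtons":{"type":"number"}},"required":["moves"]}

```bash
ls; mkdir -p pics; cat > h.py <<'E'
from station import *
import numpy as np, cv2
def snap(n,name):
    p,d=grab_frame(n); cv2.imwrite(f'pics/{name}.png',cv2.cvtColor(p,cv2.COLOR_RGB2BGR)); np.savez(f'pics/{name}.npz',p=p,d=d); return p,d
def cast(n,u,v,z):
    c=calibration(n);K,R,t=[np.array(c[k]) for k in('intrinsics','R','t')]
    o=-R.T@t; r=R.T@np.linalg.solve(K,[u,v,1]); return o+r*(z-o[2])/r[2]
def cloud(n,d):
    c=calibration(n);K,R,t=[np.array(c[k]) for k in('intrinsics','R','t')]
    v,u=np.mgrid[:480,:640]; P=np.stack([(u-K[0,2])/K[0,0]*d,(v-K[1,2])/K[1,1]*d,d],-1)-t
    return P@R
def proj(n,X):
    c=calibration(n);x=np.array(c['R'])@X+c['t'];x=np.array(c['intrinsics'])@x;return x[:2]/x[2]
E
python3 - <<'E'
from h import *
np.set_printoptions(precision=3,suppress=True)
for n in('scene','top'):
    snap(n,n+'0'); c=calibration(n); print(n,-np.array(c['R']).T@c['t'],c['R'][2])
print(get_state())
E
```

```text
pics
scene [ 1.275 -0.008  0.761] [-0.752  0.053 -0.657]
top [0.452 0.036 1.312] [ 0.063 -0.003 -0.998]
{'t': 0.1, 'q': array([-0.972,  0.359,  0.011, -0.   , -1.224, -0.288]), 'qd': array([-0.   , -0.   ,  0.001,  0.   ,  0.001,  0.001]), 'joint_efforts': array([ -0.001, -58.416,  29.375,   7.016,   0.01 ,  -0.   ]), 'eef_pos': array([ 0.206, -0.642,  0.226]), 'ee_rot': array([ 3.14 , -0.   , -2.831]), 'force': array([-0.031, -0.394, -0.959]), 'moment': array([-0.015,  0.016, -0.058]), 'gripper_force': 0.0, 'width': 0.08743013348342478}
```

View pics/top0.png

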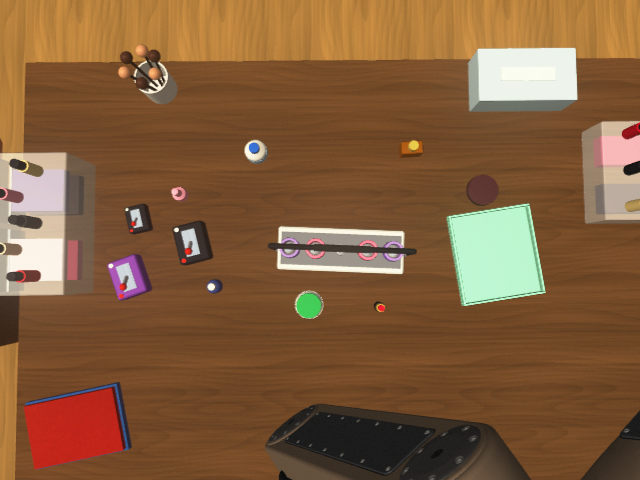

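View pics/scene0.png

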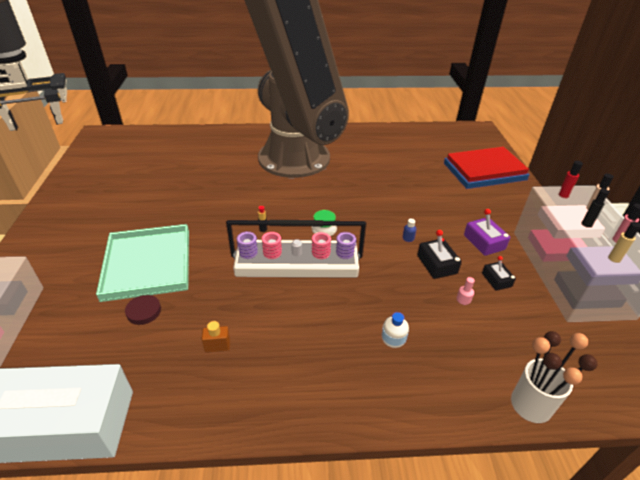

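Top view candidates for the switch: small black box (138,218), large black box (192,242), purple box (130,277). I choose the larger non-purple one at (192,242). There are four rollers, at (290,247), (316,249), (368,250) and (393,251), with the middle post empty. The tray is at (496,255).

```bash
python3 - <<'E'
from h import *
np.set_printoptions(precision=4,suppress=True)
f=np.load('pics/top0.npz');p,d=f['p'],f['d'];P=cloud('top',d)
g=np.load('pics/scene0.npz');ps,ds=g['p'],g['d'];Q=cloud('scene',ds)
hsv=cv2.cvtColor(p,cv2.COLOR_RGB2HSV);hs=cv2.cvtColor(ps,cv2.COLOR_RGB2HSV)
a=cv2.resize(p[180:310,95:225],(480,480),interpolation=cv2.INTER_CUBIC);b=cv2.resize(p[220:280,262:422],(800,300),interpolation=cv2.INTER_CUBIC)
im=np.zeros((600,800,3),np.uint8); im[:300]=b; im[300:,:300]=cv2.resize(a,(300,300)); im[300:,300:800]=cv2.resize(ps[215:290,405:530],(500,300),interpolation=cv2.INTER_CUBIC)
cv2.imwrite('pics/crop1.png',im[...,::-1])
def pts(m,z0,z1,P=P):
    mm=m&(P[...,2]>z0)&(P[...,2]<z1); return P[mm]
def rect(X): 
    r=cv2.minAreaRect(X[:,:2].astype(np.float32)); return np.array(r[0]),np.array(r[1]),r[2]
v,u=np.mgrid[:480,:640]
box=pts((u>165)&(u<218)&(v>212)&(v<272),.038,.05); print('box top',len(box),rect(box),box[:,2].mean())
for n,(u0,u1,v0,v1) in dict(small=(120,160,195,240),purple=(100,160,245,305)).items():
    b=pts((u>u0)&(u<u1)&(v>v0)&(v<v1),.02,.06);print(n,len(b),rect(b))
red=((hs[...,0]<8)|(hs[...,0]>172))&(hs[...,1]>150)&(hs[...,2]>100)
X=pts(red,.05,.12,Q);X=X[np.linalg.norm(X[:,:2]-rect(box)[0],axis=1)<.06];print('tip scene',X.mean(0),len(X))
redt=((hsv[...,0]<8)|(hsv[...,0]>172))&(hsv[...,1]>150)&(hsv[...,2]>100)
X=pts(redt&(u>165)&(u<218)&(v>212)&(v<272),.03,.12);print('red top',len(X),X.mean(0),X.min(0),X.max(0))
# heater top
h=pts((u>270)&(u<420)&(v>220)&(v<280)&(hsv[...,1]<60),.028,.04);print('heater',rect(h),h[:,2].mean())
bar=pts((u>262)&(u<422)&(v>235)&(v<262)&(hsv[...,2]<90),.115,.145);print('bar',rect(bar),bar[:,2].max())
tr=pts((hsv[...,0]>60)&(hsv[...,0]<90)&(u>430),.018,.035);print('tray',rect(tr))
# rollers
for n,(lo,hi) in dict(pink=(165,180),lil=(125,150)).items():
    m=(hs[...,0]>=lo)&(hs[...,0]<=hi)&(hs[...,1]>60)&(Q[...,2]>.035)&(Q[...,2]<.1)
    k,l,s,c=cv2.connectedComponentsWithStats(m.astype(np.uint8))
    for i in range(1,k):
        if s[i,4]>40: X=Q[l==i];print(n,c[i],X.mean(0),X.min(0),X.max(0))
# other obstacles: heights
m=(P[...,2]>.012)&(P[...,2]<.3)&(P[...,0]>.3)
k,l,s,c=cv2.connectedComponentsWithStats(m.astype(np.uint8))
for i in range(1,k):
    if s[i,4]>60: X=P[l==i];print(c[i].round(),s[i,4],np.r_[(X.min(0)+X.max(0))/2,X.max(0)-X.min(0),X[:,2].max()])
E
```

```text
box top 1080 (array([0.5125, 0.339 ]), array([0.0902, 0.0709]), 13.480123519897461) 0.04512424445900672
small 567 (array([0.5702, 0.4666]), array([0.0626, 0.0498]), 13.66627025604248)
purple 1269 (array([0.4361, 0.4821]), array([0.0902, 0.0717]), 19.3643798828125)
tip scene [0.494  0.3329 0.0869] 36
red top 55 [0.4847 0.3428 0.0719] [0.468  0.3281 0.0378] [0.4981 0.3608 0.0968]
heater (array([ 0.493 , -0.0007]), array([0.2954, 0.0981]), 87.1632308959961) 0.034360978211549306
bar (array([ 0.493 , -0.0009]), array([0.3134, 0.0144]), 87.1840591430664) 0.14059007301994603
tray (array([ 0.4803, -0.3594]), array([0.2089, 0.1915]), 8.538223266601562)
pink [544.7315 245.6063] [0.5318 0.575  0.0724] [0.463 0.572 0.039] [0.6056 0.578  0.1   ]
pink [271.7279 245.2005] [ 0.4983 -0.0585  0.0643] [ 0.4672 -0.0816  0.0353] [ 0.5167 -0.0374  0.0833]
pink [320.8956 245.483 ] [0.5036 0.0555 0.0644] [0.4731 0.0349 0.0352] [0.5205 0.0779 0.0839]
pink [468.1688 284.9091] [0.6294 0.3679 0.052 ] [0.6184 0.3629 0.0352] [0.6349 0.378  0.0669]
lil [487.1422 232.9184] [0.4472 0.476  0.0422] [0.3912 0.4382 0.03
[... 650 characters left out ...]
[483. 190.] 724 [ 0.6309 -0.334   0.0195  0.0694  0.0713  0.015   0.027 ]
[179. 194.] 175 [0.6261 0.3706 0.0416 0.0298 0.0317 0.0586 0.0709]
[499. 255.] 1061 [ 0.4808 -0.3595  0.0226  0.2339  0.2173  0.0212  0.0332]
[138. 218.] 620 [0.5695 0.4661 0.0403 0.0672 0.0582 0.0565 0.0686]
[192. 243.] 1310 [0.5127 0.3377 0.0545 0.0984 0.0843 0.0846 0.0968]
[341. 250.] 5623 [ 0.4937 -0.0009  0.0826  0.1105  0.3131  0.116   0.1406]
[129. 277.] 1380 [0.4361 0.4815 0.0555 0.1027 0.0901 0.0862 0.0986]
[214. 286.] 172 [0.4128 0.2885 0.0392 0.0313 0.0309 0.0543 0.0664]
[309. 304.] 595 [0.3681 0.0742 0.0335 0.0619 0.0623 0.0426 0.0548]
[379. 306.] 84 [ 0.3638 -0.0868  0.0464  0.0198  0.0202  0.0684  0.0806]
```

View pics/crop1.png

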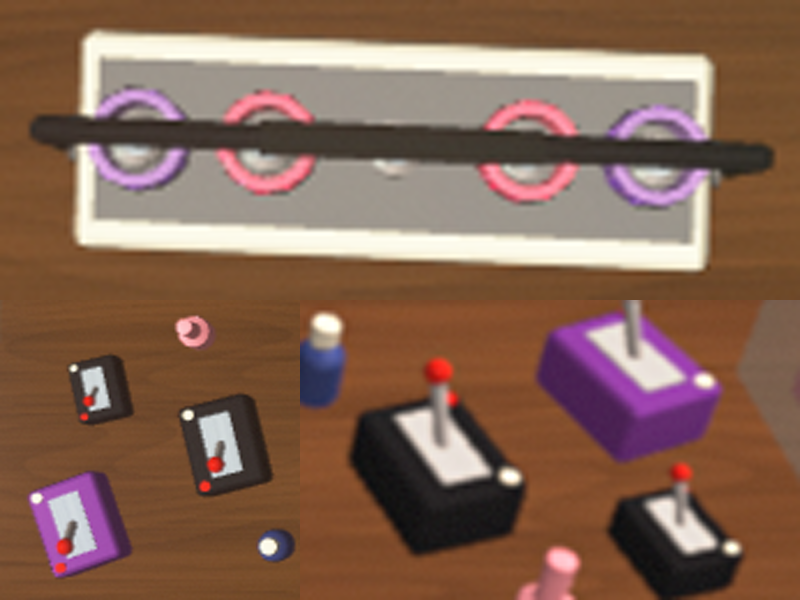

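The crop confirms it: the large black box has its red ball leaning to the robot's side, with the red dot near and the white dot far. The computed tip (0.492,0.334,0.085) agrees with the measured one. Next I go to the toggle's near side with the jaws shut.

>>> servo_tool(moves=[{"dx": 0.037, "dy": 0.043, "dz": 0, "roll": -4.3, "jaw": 0}, {"dx": 0.037, "dy": 0.043, "jaw": 0}, {"dx": 0.037, "dy": 0.043, "jaw": 0}, {"dx": 0.037, "dy": 0.043, "jaw": 0}, {"dx": 0.037, "dy": 0.043, "jaw": 0}, {"dx": 0.037, "dy": 0.043, "jaw": 0}, {"dx": 0.037, "dy": 0.043, "jaw": 0}, {"dx": 0.037, "dy": 0.043, "jaw": 0}, {"dx": -0.004, "dy": 0.052, "jaw": 0}, {"dx": -0.004, "dy": 0.052, "jaw": 0}])

```text
$.moves[1]: bad value
```

>>> servo_tool(moves=[{"dx": -0.004, "dy": 0.052, "jaw": 0}, {"dx": -0.004, "dy": 0.052, "jaw": 0}, {"dx": -0.004, "dy": 0.052, "jaw": 0}, {"dx": -0.004, "dy": 0.052, "jaw": 0}, {"dx": -0.004, "dy": 0.052, "jaw": 0}, {"dx": -0.004, "dy": 0.052, "jaw": 0}, {"dx": -0.004, "dy": 0.052, "jaw": 0}, {"dx": -0.004, "dy": 0.052, "jaw": 0}, {"dx": -0.004, "dy": 0.052, "jaw": 0}, {"jaw": 0}])

```text
$.moves[0]: bad value
```

>>> servo_tool(moves=[{"dx": 0.037, "dy": 0.043, "dz": 0, "roll": -4.3, "jaw": 0}, {"dx": 0.037, "dy": 0.043, "dz": 0, "roll": 0, "jaw": 0}, {"dx": 0.037, "dy": 0.043, "dz": 0, "roll": 0, "jaw": 0}, {"dx": 0.037, "dy": 0.043, "dz": 0, "roll": 0, "jaw": 0}, {"dx": 0.037, "dy": 0.043, "dz": 0, "roll": 0, "jaw": 0}, {"dx": 0.037, "dy": 0.043, "dz": 0, "roll": 0, "jaw": 0}, {"dx": 0.037, "dy": 0.043, "dz": 0, "roll": 0, "jaw": 0}, {"dx": 0.037, "dy": 0.043, "dz": 0, "roll": 0, "jaw": 0}, {"dx": -0.004, "dy": 0.052, "dz": 0, "roll": 0, "jaw": 0}, {"dx": -0.004, "dy": 0.052, "dz": 0, "roll": 0, "jaw": 0}])

```text
t: 1.35
eef_pos: [0.4943, -0.1929, 0.2258]
ee_rot: [3.141, -0.001, -2.906]
force: [0.1, 0.4, -0.4]
width: 0.0008
gripper_force: 0.0
```

>>> servo_tool(moves=[{"dx": -0.005, "dy": 0.052, "dz": 0, "roll": 0, "jaw": 0}, {"dx": -0.005, "dy": 0.052, "dz": 0, "roll": 0, "jaw": 0}, {"dx": -0.005, "dy": 0.052, "dz": 0, "roll": 0, "jaw": 0}, {"dx": -0.005, "dy": 0.052, "dz": 0, "roll": 0, "jaw": 0}, {"dx": -0.005, "dy": 0.052, "dz": 0, "roll": 0, "jaw": 0}, {"dx": -0.005, "dy": 0.052, "dz": 0, "roll": 0, "jaw": 0}, {"dx": -0.005, "dy": 0.052, "dz": 0, "roll": 0, "jaw": 0}, {"dx": -0.005, "dy": 0.052, "dz": 0, "roll": 0, "jaw": 0}, {"dx": -0.005, "dy": 0.052, "dz": 0, "roll": 0, "jaw": 0}, {"dx": 0, "dy": 0.04, "dz": 0, "roll": 0, "jaw": 0}])

```text
t: 2.6
eef_pos: [0.4487, 0.3153, 0.2263]
ee_rot: [-3.141, -0.0, -2.905]
force: [1.0, -0.3, 0.6]
width: 0.0005
gripper_force: 0.0
```

>>> servo_tool(moves=[{"dx": 0.003, "dy": 0.009, "dz": -0.05, "roll": 0, "jaw": 0}, {"dx": 0, "dy": 0, "dz": -0.05, "roll": 0, "jaw": 0}, {"dx": 0, "dy": 0, "dz": -0.04, "roll": 0, "jaw": 0}, {"dx": 0, "dy": 0, "dz": -0.016, "roll": 0, "jaw": 0}, {"dx": 0, "dy": 0, "dz": 0, "roll": 0, "jaw": 0}, {"dx": 0.01, "dy": 0.002, "dz": 0, "roll": 0, "jaw": 0}, {"dx": 0.01, "dy": 0.003, "dz": 0, "roll": 0, "jaw": 0}, {"dx": 0.01, "dy": 0.002, "dz": 0, "roll": 0, "jaw": 0}, {"dx": 0.01, "dy": 0.003, "dz": 0, "roll": 0, "jaw": 0}, {"dx": 0.01, "dy": 0.002, "dz": 0, "roll": 0, "jaw": 0}])

```text
t: 3.85
eef_pos: [0.5037, 0.3349, 0.0711]
ee_rot: [3.141, 0.001, -2.906]
force: [0.5, -0.4, -0.9]
width: 0.0006
gripper_force: 0.0
```

```bash
cat > tip.py <<'E'
from h import *
p,d=snap('scene','s_tip');Q=cloud('scene',d);h=cv2.cvtColor(p,cv2.COLOR_RGB2HSV)
m=((h[...,0]<8)|(h[...,0]>172))&(h[...,1]>150)&(h[...,2]>100)&(Q[...,2]>.06)&(Q[...,2]<.12)&(np.linalg.norm(Q[...,:2]-[.5125,.339],axis=-1)<.06)
print(m.sum(),Q[m].mean(0),get_state()['force'])
E
python3 tip.py
```

```text
37 [0.52614229 0.34128552 0.09055648] [ 3.30628318  1.55209022 -0.33726403]
```

>>> servo_tool(moves=[{"dx": 0.008, "dy": 0.002, "dz": 0, "roll": 0, "jaw": 0}, {"dx": 0.007, "dy": 0.002, "dz": 0, "roll": 0, "jaw": 0}, {"dx": 0, "dy": 0, "dz": 0, "roll": 0, "jaw": 0}, {"dx": -0.02, "dy": -0.005, "dz": 0, "roll": 0, "jaw": 0}, {"dx": -0.03, "dy": -0.007, "dz": 0, "roll": 0, "jaw": 0}, {"dx": -0.01, "dy": -0.003, "dz": 0.05, "roll": 0, "jaw": 0}, {"dx": 0, "dy": -0.01, "dz": 0.06, "roll": 0, "jaw": 0}, {"dx": 0, "dy": -0.04, "dz": 0.04, "roll": 0, "jaw": 0}, {"dx": 0, "dy": -0.05, "dz": 0, "roll": 0, "jaw": 0}, {"dx": 0, "dy": -0.05, "dz": 0, "roll": 0, "jaw": 0}])

```text
t: 5.15
eef_pos: [0.4575, 0.1723, 0.2214]
ee_rot: [3.141, 0.002, -2.905]
force: [-0.2, 0.5, 0.1]
width: 0.0004
gripper_force: 0.0
```

```bash
python3 tip.py
```

```text
35 [0.536008   0.34267286 0.0870984 ] [-1.60738386 -4.58879157 -1.70465787]
```

Toggle is off (ball at x=0.536). Next I push the bar backwards at the middle, above the empty post.

>>> servo_tool(moves=[{"dx": 0, "dy": -0.05, "dz": 0, "roll": -8.2, "jaw": 0}, {"dx": 0, "dy": -0.05, "dz": 0, "roll": -8.1, "jaw": 0}, {"dx": -0.003, "dy": -0.05, "dz": 0, "roll": 0, "jaw": 0}, {"dx": 0, "dy": -0.023, "dz": -0.04, "roll": 0, "jaw": 0}, {"dx": 0, "dy": 0, "dz": -0.05, "roll": 0, "jaw": 0}, {"dx": 0, "dy": 0, "dz": -0.044, "roll": 0, "jaw": 0}, {"dx": 0, "dy": 0, "dz": 0, "roll": 0, "jaw": 0}, {"dx": 0.015, "dy": 0, "dz": 0, "roll": 0, "jaw": 0}, {"dx": 0.015, "dy": 0, "dz": 0, "roll": 0, "jaw": 0}, {"dx": 0.015, "dy": 0, "dz": 0, "roll": 0, "jaw": 0}])

```text
t: 6.45
eef_pos: [0.5006, 0.0004, 0.0874]
ee_rot: [3.141, 0.001, 3.093]
force: [-2.0, 0.2, -1.7]
width: 0.0004
gripper_force: 1.2
```

>>> servo_tool(moves=[{"dx": 0.012, "dy": 0, "dz": 0, "roll": 0, "jaw": 0}, {"dx": 0.012, "dy": 0, "dz": 0, "roll": 0, "jaw": 0}, {"dx": 0.012, "dy": 0, "dz": 0, "roll": 0, "jaw": 0}, {"dx": 0.012, "dy": 0, "dz": 0, "roll": 0, "jaw": 0}, {"dx": 0.012, "dy": 0, "dz": 0, "roll": 0, "jaw": 0}, {"dx": 0, "dy": 0, "dz": 0, "roll": 0, "jaw": 0}, {"dx": 0, "dy": 0, "dz": 0, "roll": 0, "jaw": 0}, {"dx": 0, "dy": 0, "dz": 0.05, "roll": 0, "jaw": 0}, {"dx": 0, "dy": 0, "dz": 0.05, "roll": 0, "jaw": 0}, {"dx": 0, "dy": 0, "dz": 0.05, "roll": 0, "jaw": 0}])

```text
t: 7.7
eef_pos: [0.5587, 0.0003, 0.2383]
ee_rot: [3.142, -0.0, 3.093]
force: [0.6, 0.7, -0.3]
width: 0.0006
gripper_force: 0.0
```

```bash
python3 - <<'E'
from h import *
snap('scene','s2')
E
```

```text
(no output)
```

View pics/s2.png

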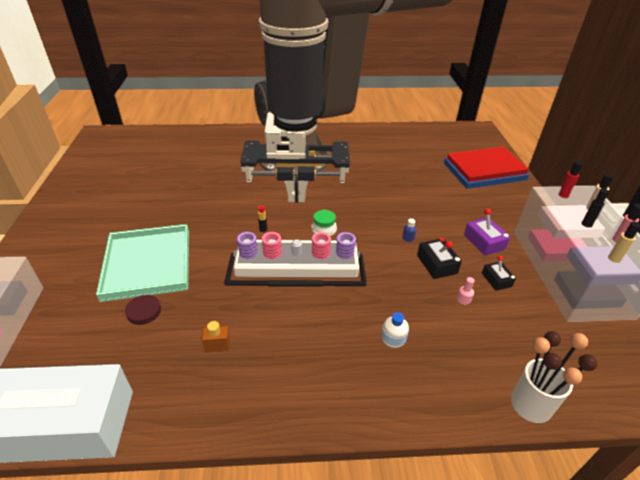

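Handle is folded down (bar at (296,282)) and the toggle is off. Next are the rollers, gripped along x. First I check the wrist range for the turn.

```bash
cat > rol.py <<'E'
from h import *
import sys
np.set_printoptions(precision=4,suppress=True)
tag=sys.argv[1]
s=get_state();print('t',s['t'],'q',s['q'],s['eef_pos'],s['width'],s['gripper_force'])
for n in('scene','top'):
    p,d=snap(n,n[0]+tag);Q=cloud(n,d);h=cv2.cvtColor(p,cv2.COLOR_RGB2HSV)
    for c,(lo,hi) in dict(pink=(165,180),lil=(125,150)).items():
        m=(h[...,0]>=lo)&(h[...,0]<=hi)&(h[...,1]>60)&(Q[...,2]>.006)&(Q[...,2]<.3)&(Q[...,0]>.3)&(Q[...,0]<.7)&(abs(Q[...,1])<.55)&(Q[...,1]<.3)
        k,l,st,ce=cv2.connectedComponentsWithStats(m.astype(np.uint8))
        for i in range(1,k):
            if st[i,4]>25: X=Q[l==i];print(n,c,ce[i].round(),st[i,4],'mid',(X.min(0)+X.max(0))/2,'ext',X.max(0)-X.min(0),'zmax',X[:,2].max().round(4))
E
python3 rol.py r0
```

```text
t 7.75 q [ 0.3508  0.1545 -0.2207  0.003  -1.1859 -1.9702] [0.5619 0.0003 0.2458] 0.0005917503670208927 0.0
scene pink [272. 245.] 429 mid [ 0.4844 -0.061   0.0573] ext [0.0609 0.0471 0.0537] zmax 0.0842
scene pink [321. 246.] 422 mid [0.4571 0.0565 0.0473] ext [0.1277 0.043  0.0709] zmax 0.0827
scene pink [143. 309.] 692 mid [ 0.6327 -0.333   0.0131] ext [0.0682 0.0688 0.014 ] zmax 0.0201
scene lil [247. 245.] 378 mid [ 0.4902 -0.1156  0.0593] ext [0.0441 0.0416 0.0479] zmax 0.0832
scene lil [345. 245.] 366 mid [0.5011 0.1132 0.0584] ext [0.0449 0.0416 0.0501] zmax 0.0835
top pink [315. 248.] 179 mid [0.496  0.0579 0.0605] ext [0.0446 0.0457 0.0565] zmax 0.0887
top pink [367. 250.] 199 mid [ 0.4916 -0.0584  0.061 ] ext [0.0458 0.0424 0.0554] zmax 0.0887
top lil [393. 251.] 183 mid [ 0.4887 -0.1153  0.0622] ext [0.0421 0.0428 0.0502] zmax 0.0874
top lil [291. 252.] 82 mid [0.4918 0.1129 0.0751] ext [0.0308 0.0414 0.0262] zmax 0.0882
```

>>> servo_tool(newtons=15, moves=[{"dx": -0.01, "dy": -0.015, "dz": 0, "roll": 10.1, "jaw": 1}, {"dx": -0.01, "dy": -0.015, "dz": 0, "roll": 10.1, "jaw": 1}, {"dx": -0.01, "dy": -0.015, "dz": 0, "roll": 10.1, "jaw": 1}, {"dx": -0.01, "dy": -0.015, "dz": 0, "roll": 10.1, "jaw": 1}, {"dx": -0.01, "dy": -0.015, "dz": 0, "roll": 10.1, "jaw": 1}, {"dx": -0.01, "dy": -0.015, "dz": 0, "roll": 10.1, "jaw": 1}, {"dx": -0.01, "dy": -0.015, "dz": 0, "roll": 10.1, "jaw": 1}, {"dx": -0.003, "dy": -0.011, "dz": 0, "roll": 10.1, "jaw": 1}, {"dx": 0, "dy": 0, "dz": 0, "roll": 10.1, "jaw": 1}, {"dx": 0, "dy": 0, "dz": 0, "roll": 10.1, "jaw": 1}])

```text
t: 9.1
eef_pos: [0.4854, -0.1158, 0.2355]
ee_rot: [3.14, 0.0, -1.422]
force: [-0.2, -0.8, -0.1]
width: 0.0868
gripper_force: 0.0
```

>>> servo_tool(newtons=15, moves=[{"dx": 0.002, "dy": 0, "dz": -0.05, "roll": 0, "jaw": 1}, {"dx": 0, "dy": 0, "dz": -0.05, "roll": 0, "jaw": 1}, {"dx": 0, "dy": 0, "dz": -0.05, "roll": 0, "jaw": 1}, {"dx": 0, "dy": 0, "dz": -0.025, "roll": 0, "jaw": 1}, {"dx": 0, "dy": 0, "dz": -0.018, "roll": 0, "jaw": 1}, {"dx": 0, "dy": 0, "dz": 0, "roll": 0, "jaw": 0.4}, {"dx": 0, "dy": 0, "dz": 0, "roll": 0, "jaw": 0.4}, {"dx": 0, "dy": 0, "dz": 0, "roll": 0, "jaw": 0.4}, {"dx": 0, "dy": 0, "dz": 0, "roll": 0, "jaw": 0.4}, {"dx": 0, "dy": 0, "dz": 0.005, "roll": 0, "jaw": 0.4}])

```text
t: 10.35
eef_pos: [0.4883, -0.1156, 0.0489]
ee_rot: [3.142, 0.0, -1.428]
force: [0.2, 0.3, -1.0]
width: 0.0435
gripper_force: 15.6
```

>>> servo_tool(newtons=15, moves=[{"dx": 0, "dy": 0, "dz": 0.04, "roll": 0, "jaw": 0.4}, {"dx": 0, "dy": 0, "dz": 0.04, "roll": 0, "jaw": 0.4}, {"dx": 0.005, "dy": -0.03, "dz": 0.02, "roll": 0, "jaw": 0.4}, {"dx": 0.008, "dy": -0.05, "dz": 0, "roll": 0, "jaw": 0.4}, {"dx": 0.008, "dy": -0.05, "dz": 0, "roll": 0, "jaw": 0.4}, {"dx": 0.008, "dy": -0.05, "dz": 0, "roll": 0, "jaw": 0.4}, {"dx": 0.007, "dy": -0.05, "dz": 0, "roll": 0, "jaw": 0.4}, {"dx": 0.006, "dy": -0.051, "dz": 0, "roll": 0, "jaw": 0.4}, {"dx": 0, "dy": 0, "dz": -0.03, "roll": 0, "jaw": 0.4}, {"dx": 0, "dy": 0, "dz": -0.03, "roll": 0, "jaw": 0.4}])

```text
t: 11.6
eef_pos: [0.5301, -0.3976, 0.0881]
ee_rot: [-3.141, -0.0, -1.429]
force: [0.5, 0.2, -0.8]
width: 0.0432
gripper_force: 15.0
```

>>> servo_tool(newtons=15, moves=[{"dx": 0, "dy": 0, "dz": -0.03, "roll": 0, "jaw": 0.4}, {"dx": 0, "dy": 0, "dz": -0.025, "roll": 0, "jaw": 0.4}, {"dx": 0, "dy": 0, "dz": -0.013, "roll": 0, "jaw": 0.4}, {"dx": 0, "dy": 0, "dz": 0, "roll": 0, "jaw": 0.4}, {"dx": 0, "dy": 0, "dz": 0, "roll": 0, "jaw": 0.62}, {"dx": 0, "dy": 0, "dz": 0, "roll": 0, "jaw": 0.62}, {"dx": 0, "dy": 0, "dz": 0, "roll": 0, "jaw": 0.62}, {"dx": 0, "dy": 0, "dz": 0.03, "roll": 0, "jaw": 0.62}, {"dx": 0, "dy": 0, "dz": 0.05, "roll": 0, "jaw": 0.62}, {"dx": 0, "dy": 0, "dz": 0.04, "roll": 0, "jaw": 0.62}])

```text
t: 12.85
eef_pos: [0.5307, -0.3968, 0.1428]
ee_rot: [-3.141, -0.001, -1.427]
force: [-0.2, -0.1, 0.2]
width: 0.0546
gripper_force: 0.0
```

```bash
python3 rol.py r1
```

```text
t 12.85 q [-0.3482  0.3973 -0.1286  0.0003 -1.0435  0.4915] [ 0.5307 -0.3968  0.1428] 0.05459460998189803 0.0
scene pink [272. 245.] 433 mid [ 0.485  -0.0609  0.0572] ext [0.0591 0.0471 0.0519] zmax 0.0831
scene pink [321. 246.] 422 mid [0.4569 0.0564 0.0479] ext [0.1262 0.0432 0.0713] zmax 0.0836
scene pink [142. 309.] 682 mid [ 0.633  -0.3326  0.0128] ext [0.0706 0.0682 0.0136] zmax 0.0196
scene lil [345. 245.] 365 mid [0.5001 0.1132 0.059 ] ext [0.0437 0.0423 0.0477] zmax 0.0829
scene lil [122. 270.] 435 mid [ 0.5327 -0.3963  0.0312] ext [0.0431 0.0413 0.0455] zmax 0.0539
top pink [315. 248.] 173 mid [0.497  0.0579 0.0609] ext [0.0466 0.0458 0.0583] zmax 0.09
top pink [367. 250.] 190 mid [ 0.4917 -0.0585  0.0602] ext [0.0459 0.0425 0.0563] zmax 0.0884
```

>>> servo_tool(newtons=15, moves=[{"dx": -0.005, "dy": 0.048, "dz": 0.015, "roll": 0, "jaw": 1}, {"dx": -0.006, "dy": 0.05, "dz": 0, "roll": 0, "jaw": 1}, {"dx": -0.006, "dy": 0.05, "dz": 0, "roll": 0, "jaw": 1}, {"dx": -0.006, "dy": 0.05, "dz": 0, "roll": 0, "jaw": 1}, {"dx": -0.006, "dy": 0.05, "dz": 0, "roll": 0, "jaw": 1}, {"dx": -0.006, "dy": 0.05, "dz": 0, "roll": 0, "jaw": 1}, {"dx": -0.005, "dy": 0.04, "dz": 0, "roll": 0, "jaw": 1}, {"dx": 0, "dy": 0, "dz": -0.04, "roll": 0, "jaw": 1}, {"dx": 0, "dy": 0, "dz": -0.02, "roll": 0, "jaw": 1}, {"dx": 0, "dy": 0, "dz": 0, "roll": 0, "jaw": 1}])

```text
t: 14.2
eef_pos: [0.4892, -0.0587, 0.0944]
ee_rot: [3.139, -0.0, -1.427]
force: [-0.0, 0.4, -0.5]
width: 0.0877
gripper_force: 0.0
```

>>> servo_tool(newtons=15, moves=[{"dx": 0.001, "dy": 0, "dz": -0.03, "roll": 0, "jaw": 1}, {"dx": 0, "dy": 0, "dz": -0.02, "roll": 0, "jaw": 1}, {"dx": 0, "dy": 0, "dz": 0, "roll": 0, "jaw": 0.4}, {"dx": 0, "dy": 0, "dz": 0, "roll": 0, "jaw": 0.4}, {"dx": 0, "dy": 0, "dz": 0, "roll": 0, "jaw": 0.4}, {"dx": 0, "dy": 0, "dz": 0, "roll": 0, "jaw": 0.4}, {"dx": 0, "dy": 0, "dz": 0.02, "roll": 0, "jaw": 0.4}, {"dx": 0, "dy": 0, "dz": 0.04, "roll": 0, "jaw": 0.4}, {"dx": 0, "dy": 0, "dz": 0.04, "roll": 0, "jaw": 0.4}, {"dx": 0, "dy": 0, "dz": 0, "roll": 0, "jaw": 0.4}])

```text
t: 15.45
eef_pos: [0.4935, -0.0583, 0.1491]
ee_rot: [-3.135, 0.0, -1.427]
force: [-0.0, -0.1, -0.3]
width: 0.0437
gripper_force: 15.0
```

>>> servo_tool(newtons=15, moves=[{"dx": -0.006, "dy": -0.05, "dz": 0, "roll": 0, "jaw": 0.4}, {"dx": -0.006, "dy": -0.05, "dz": 0, "roll": 0, "jaw": 0.4}, {"dx": -0.006, "dy": -0.05, "dz": 0, "roll": 0, "jaw": 0.4}, {"dx": -0.006, "dy": -0.05, "dz": 0, "roll": 0, "jaw": 0.4}, {"dx": -0.006, "dy": -0.05, "dz": 0, "roll": 0, "jaw": 0.4}, {"dx": -0.006, "dy": -0.05, "dz": 0, "roll": 0, "jaw": 0.4}, {"dx": -0.01, "dy": -0.052, "dz": 0, "roll": 0, "jaw": 0.4}, {"dx": 0, "dy": 0, "dz": -0.03, "roll": 0, "jaw": 0.4}, {"dx": 0, "dy": 0, "dz": -0.03, "roll": 0, "jaw": 0.4}, {"dx": 0, "dy": 0, "dz": 0, "roll": 0, "jaw": 0.4}])

```text
t: 16.7
eef_pos: [0.4432, -0.4097, 0.0826]
ee_rot: [3.137, 0.004, -1.429]
force: [-0.4, -0.3, -0.3]
width: 0.0437
gripper_force: 15.0
```

>>> servo_tool(newtons=15, moves=[{"dx": 0.001, "dy": 0, "dz": -0.03, "roll": 0, "jaw": 0.4}, {"dx": 0, "dy": 0, "dz": -0.025, "roll": 0, "jaw": 0.4}, {"dx": 0, "dy": 0, "dz": -0.011, "roll": 0, "jaw": 0.4}, {"dx": 0, "dy": 0, "dz": 0, "roll": 0, "jaw": 0.4}, {"dx": 0, "dy": 0, "dz": 0, "roll": 0, "jaw": 0.62}, {"dx": 0, "dy": 0, "dz": 0, "roll": 0, "jaw": 0.62}, {"dx": 0, "dy": 0, "dz": 0, "roll": 0, "jaw": 0.62}, {"dx": 0, "dy": 0, "dz": 0.03, "roll": 0, "jaw": 0.62}, {"dx": 0, "dy": 0, "dz": 0.05, "roll": 0, "jaw": 0.62}, {"dx": 0, "dy": 0, "dz": 0.04, "roll": 0, "jaw": 0.62}])

```text
t: 17.95
eef_pos: [0.4466, -0.4108, 0.1414]
ee_rot: [-3.141, -0.001, -1.427]
force: [0.2, -0.6, -1.3]
width: 0.0544
gripper_force: 0.0
```

```bash
python3 rol.py r2
```

```text
t 17.95 q [-0.4219  0.3142 -0.2593  0.0003 -0.9966  0.5652] [ 0.4466 -0.4108  0.1414] 0.05435016086469783 0.0
scene pink [126. 245.] 398 mid [ 0.4327 -0.4216  0.0312] ext [0.0793 0.0678 0.046 ] zmax 0.0542
scene pink [321. 246.] 423 mid [0.456  0.0565 0.0468] ext [0.1274 0.043  0.0714] zmax 0.0825
scene pink [142. 309.] 697 mid [ 0.6333 -0.3331  0.0129] ext [0.0706 0.0689 0.0136] zmax 0.0196
scene lil [345. 245.] 364 mid [0.4989 0.1135 0.0594] ext [0.0442 0.0421 0.0489] zmax 0.0839
scene lil [122. 270.] 440 mid [ 0.5329 -0.3965  0.0309] ext [0.0434 0.0407 0.0465] zmax 0.0542
top pink [315. 248.] 172 mid [0.496  0.0579 0.0595] ext [0.0445 0.0458 0.0581] zmax 0.0885
```

>>> servo_tool(newtons=15, moves=[{"dx": 0.005, "dy": 0.052, "dz": 0.02, "roll": 0, "jaw": 1}, {"dx": 0.005, "dy": 0.052, "dz": 0, "roll": 0, "jaw": 1}, {"dx": 0.005, "dy": 0.052, "dz": 0, "roll": 0, "jaw": 1}, {"dx": 0.005, "dy": 0.052, "dz": 0, "roll": 0, "jaw": 1}, {"dx": 0.005, "dy": 0.052, "dz": 0, "roll": 0, "jaw": 1}, {"dx": 0.005, "dy": 0.052, "dz": 0, "roll": 0, "jaw": 1}, {"dx": 0.006, "dy": 0.052, "dz": 0, "roll": 0, "jaw": 1}, {"dx": 0.006, "dy": 0.052, "dz": 0, "roll": 0, "jaw": 1}, {"dx": 0.006, "dy": 0.052, "dz": -0.03, "roll": 0, "jaw": 1}, {"dx": 0, "dy": 0, "dz": -0.03, "roll": 0, "jaw": 1}])

```text
t: 19.3
eef_pos: [0.495, 0.0606, 0.0989]
ee_rot: [-3.14, 0.001, -1.424]
force: [-1.1, -0.2, -0.2]
width: 0.0879
gripper_force: 0.0
```

>>> servo_tool(newtons=15, moves=[{"dx": 0.001, "dy": -0.001, "dz": -0.03, "roll": 0, "jaw": 1}, {"dx": 0, "dy": 0, "dz": -0.022, "roll": 0, "jaw": 1}, {"dx": 0, "dy": 0, "dz": 0, "roll": 0, "jaw": 0.4}, {"dx": 0, "dy": 0, "dz": 0, "roll": 0, "jaw": 0.4}, {"dx": 0, "dy": 0, "dz": 0, "roll": 0, "jaw": 0.4}, {"dx": 0, "dy": 0, "dz": 0, "roll": 0, "jaw": 0.4}, {"dx": 0, "dy": 0, "dz": 0.02, "roll": 0, "jaw": 0.4}, {"dx": 0, "dy": 0, "dz": 0.04, "roll": 0, "jaw": 0.4}, {"dx": 0, "dy": 0, "dz": 0.04, "roll": 0, "jaw": 0.4}, {"dx": 0, "dy": 0, "dz": 0, "roll": 0, "jaw": 0.4}])

```text
t: 20.55
eef_pos: [0.4974, 0.0572, 0.1512]
ee_rot: [-3.135, 0.002, -1.427]
force: [0.4, 0.1, -1.3]
width: 0.0437
gripper_force: 15.0
```

>>> servo_tool(newtons=15, moves=[{"dx": 0.003, "dy": -0.052, "dz": 0, "roll": 0, "jaw": 0.4}, {"dx": 0.003, "dy": -0.052, "dz": 0, "roll": 0, "jaw": 0.4}, {"dx": 0.003, "dy": -0.052, "dz": 0, "roll": 0, "jaw": 0.4}, {"dx": 0.003, "dy": -0.052, "dz": 0, "roll": 0, "jaw": 0.4}, {"dx": 0.003, "dy": -0.052, "dz": 0, "roll": 0, "jaw": 0.4}, {"dx": 0.003, "dy": -0.052, "dz": 0, "roll": 0, "jaw": 0.4}, {"dx": 0.002, "dy": -0.054, "dz": 0, "roll": 0, "jaw": 0.4}, {"dx": 0, "dy": 0, "dz": -0.03, "roll": 0, "jaw": 0.4}, {"dx": 0, "dy": 0, "dz": -0.03, "roll": 0, "jaw": 0.4}, {"dx": 0, "dy": 0, "dz": 0, "roll": 0, "jaw": 0.4}])

```text
t: 21.8
eef_pos: [0.5131, -0.3092, 0.0848]
ee_rot: [3.136, 0.003, -1.428]
force: [0.4, -0.3, -0.2]
width: 0.0442
gripper_force: 15.0
```

>>> servo_tool(newtons=15, moves=[{"dx": 0.001, "dy": 0, "dz": -0.03, "roll": 0, "jaw": 0.4}, {"dx": 0, "dy": 0, "dz": -0.025, "roll": 0, "jaw": 0.4}, {"dx": 0, "dy": 0, "dz": -0.013, "roll": 0, "jaw": 0.4}, {"dx": 0, "dy": 0, "dz": 0, "roll": 0, "jaw": 0.4}, {"dx": 0, "dy": 0, "dz": 0, "roll": 0, "jaw": 0.62}, {"dx": 0, "dy": 0, "dz": 0, "roll": 0, "jaw": 0.62}, {"dx": 0, "dy": 0, "dz": 0, "roll": 0, "jaw": 0.62}, {"dx": 0, "dy": 0, "dz": 0.03, "roll": 0, "jaw": 0.62}, {"dx": 0, "dy": 0, "dz": 0.05, "roll": 0, "jaw": 0.62}, {"dx": 0, "dy": 0, "dz": 0.04, "roll": 0, "jaw": 0.62}])

```text
t: 23.05
eef_pos: [0.5166, -0.3097, 0.1415]
ee_rot: [-3.141, -0.0, -1.427]
force: [1.0, -0.3, 0.3]
width: 0.0545
gripper_force: 0.0
```

```bash
python3 rol.py r3
```

```text
t 23.05 q [-0.2159  0.3073 -0.2692  0.0003 -0.9934  0.3592] [ 0.5166 -0.3097  0.1415] 0.05445769645074893 0.0
scene pink [126. 245.] 402 mid [ 0.4489 -0.4092  0.0304] ext [0.0453 0.042  0.0461] zmax 0.0535
scene pink [164. 265.] 426 mid [ 0.5196 -0.3074  0.0308] ext [0.0452 0.0419 0.0456] zmax 0.0536
scene pink [143. 309.] 691 mid [ 0.6325 -0.3328  0.0129] ext [0.0694 0.0693 0.0136] zmax 0.0197
scene lil [345. 245.] 366 mid [0.4999 0.1133 0.0602] ext [0.0445 0.0421 0.0467] zmax 0.0836
scene lil [122. 270.] 440 mid [ 0.5326 -0.3962  0.0315] ext [0.0447 0.0416 0.0472] zmax 0.0551
top pink [478. 242.] 112 mid [ 0.51   -0.3092  0.0341] ext [0.0288 0.0383 0.0474] zmax 0.0578
top pink [513. 264.] 37 mid [ 0.4569 -0.3571  0.1308] ext [0.0095 0.0811 0.2462] zmax 0.2539
```

>>> servo_tool(newtons=15, moves=[{"dx": -0.002, "dy": 0.053, "dz": 0.02, "roll": 0, "jaw": 1}, {"dx": -0.002, "dy": 0.053, "dz": 0, "roll": 0, "jaw": 1}, {"dx": -0.002, "dy": 0.053, "dz": 0, "roll": 0, "jaw": 1}, {"dx": -0.002, "dy": 0.053, "dz": 0, "roll": 0, "jaw": 1}, {"dx": -0.002, "dy": 0.053, "dz": 0, "roll": 0, "jaw": 1}, {"dx": -0.002, "dy": 0.053, "dz": 0, "roll": 0, "jaw": 1}, {"dx": -0.003, "dy": 0.053, "dz": 0, "roll": 0, "jaw": 1}, {"dx": -0.003, "dy": 0.053, "dz": 0, "roll": 0, "jaw": 1}, {"dx": 0, "dy": 0, "dz": -0.03, "roll": 0, "jaw": 1}, {"dx": 0, "dy": 0, "dz": -0.03, "roll": 0, "jaw": 1}])

```text
t: 24.4
eef_pos: [0.4982, 0.1154, 0.0987]
ee_rot: [-3.141, 0.001, -1.426]
force: [0.2, 0.3, -0.3]
width: 0.0879
gripper_force: 0.0
```

>>> servo_tool(newtons=15, moves=[{"dx": 0.001, "dy": 0, "dz": -0.03, "roll": 0, "jaw": 1}, {"dx": 0, "dy": 0, "dz": -0.022, "roll": 0, "jaw": 1}, {"dx": 0, "dy": 0, "dz": 0, "roll": 0, "jaw": 0.4}, {"dx": 0, "dy": 0, "dz": 0, "roll": 0, "jaw": 0.4}, {"dx": 0, "dy": 0, "dz": 0, "roll": 0, "jaw": 0.4}, {"dx": 0, "dy": 0, "dz": 0, "roll": 0, "jaw": 0.4}, {"dx": 0, "dy": 0, "dz": 0.02, "roll": 0, "jaw": 0.4}, {"dx": 0, "dy": 0, "dz": 0.04, "roll": 0, "jaw": 0.4}, {"dx": 0, "dy": 0, "dz": 0.04, "roll": 0, "jaw": 0.4}, {"dx": 0, "dy": 0, "dz": 0, "roll": 0, "jaw": 0.4}])

```text
t: 25.65
eef_pos: [0.5013, 0.1154, 0.1513]
ee_rot: [-3.135, 0.003, -1.427]
force: [-0.6, 0.4, -0.1]
width: 0.0437
gripper_force: 15.0
```

>>> servo_tool(newtons=15, moves=[{"dx": -0.009, "dy": -0.055, "dz": 0, "roll": 0, "jaw": 0.4}, {"dx": -0.009, "dy": -0.055, "dz": 0, "roll": 0, "jaw": 0.4}, {"dx": -0.009, "dy": -0.055, "dz": 0, "roll": 0, "jaw": 0.4}, {"dx": -0.009, "dy": -0.055, "dz": 0, "roll": 0, "jaw": 0.4}, {"dx": -0.009, "dy": -0.055, "dz": 0, "roll": 0, "jaw": 0.4}, {"dx": -0.008, "dy": -0.054, "dz": 0, "roll": 0, "jaw": 0.4}, {"dx": -0.008, "dy": -0.054, "dz": 0, "roll": 0, "jaw": 0.4}, {"dx": -0.008, "dy": -0.054, "dz": 0, "roll": 0, "jaw": 0.4}, {"dx": 0, "dy": 0, "dz": -0.03, "roll": 0, "jaw": 0.4}, {"dx": 0, "dy": 0, "dz": -0.03, "roll": 0, "jaw": 0.4}])

```text
t: 26.9
eef_pos: [0.4296, -0.3235, 0.0864]
ee_rot: [-3.141, 0.0, -1.43]
force: [0.7, 0.5, -0.5]
width: 0.0441
gripper_force: 15.0
```

>>> servo_tool(newtons=15, moves=[{"dx": 0.001, "dy": 0.001, "dz": -0.03, "roll": 0, "jaw": 0.4}, {"dx": 0, "dy": 0, "dz": -0.025, "roll": 0, "jaw": 0.4}, {"dx": 0, "dy": 0, "dz": -0.013, "roll": 0, "jaw": 0.4}, {"dx": 0, "dy": 0, "dz": 0, "roll": 0, "jaw": 0.4}, {"dx": 0, "dy": 0, "dz": 0, "roll": 0, "jaw": 0.62}, {"dx": 0, "dy": 0, "dz": 0, "roll": 0, "jaw": 0.62}, {"dx": 0, "dy": 0, "dz": 0, "roll": 0, "jaw": 0.62}, {"dx": 0, "dy": 0, "dz": 0.03, "roll": 0, "jaw": 0.62}, {"dx": 0, "dy": 0, "dz": 0.05, "roll": 0, "jaw": 0.62}, {"dx": 0, "dy": 0, "dz": 0.04, "roll": 0, "jaw": 0.62}])

```text
t: 28.15
eef_pos: [0.4316, -0.3217, 0.1415]
ee_rot: [-3.141, -0.001, -1.427]
force: [0.4, -0.9, -0.3]
width: 0.0545
gripper_force: 0.0
```

```bash
python3 rol.py r4; python3 - <<'E'
from h import *
# bar: dark points behind heater
f=np.load('pics/sr4.npz');P=cloud('scene',f['d']);p=f['p']
m=(p.max(-1)<60)&(P[...,2]>.025)&(P[...,2]<.06)&(P[...,0]>.56)&(P[...,0]<.63)&(abs(P[...,1])<.1)
X=P[m];print(len(X),X.mean(0),X.min(0),X.max(0),np.polyfit(X[:,1],X[:,0],1))
E
```

```text
t 28.15 q [-0.2761  0.208  -0.4082  0.0002 -0.9536  0.4195] [ 0.4316 -0.3217  0.1415] 0.054519525318964625 0.0
scene pink [126. 245.] 401 mid [ 0.4312 -0.422   0.0303] ext [0.08   0.0689 0.047 ] zmax 0.0538
scene pink [164. 264.] 439 mid [ 0.4939 -0.3095  0.0304] ext [0.0957 0.047  0.0477] zmax 0.0542
scene pink [142. 309.] 693 mid [ 0.6325 -0.3325  0.013 ] ext [0.0688 0.0692 0.0138] zmax 0.0199
scene lil [166. 240.] 353 mid [ 0.4327 -0.3191  0.0318] ext [0.0456 0.0424 0.0446] zmax 0.0541
scene lil [122. 270.] 441 mid [ 0.5327 -0.3963  0.0321] ext [0.0449 0.042  0.0455] zmax 0.0548
411 [ 0.59586732 -0.0018176   0.03811779] [ 0.58526673 -0.09920635  0.03167546] [0.60310265 0.099366   0.0437046 ] [0.04873822 0.5959559 ]
```

All four rollers stand in the tray at 90 mm spacing. Now to the folded bar at (0.593,-0.005,0.035).

>>> servo_tool(newtons=20, moves=[{"dx": 0.023, "dy": 0.045, "dz": 0.02, "roll": -5.6, "jaw": 0.4}, {"dx": 0.023, "dy": 0.045, "dz": 0, "roll": -5.7, "jaw": 0.4}, {"dx": 0.023, "dy": 0.045, "dz": 0, "roll": 0, "jaw": 0.4}, {"dx": 0.023, "dy": 0.045, "dz": 0, "roll": 0, "jaw": 0.4}, {"dx": 0.023, "dy": 0.045, "dz": 0, "roll": 0, "jaw": 0.4}, {"dx": 0.023, "dy": 0.045, "dz": 0, "roll": 0, "jaw": 0.4}, {"dx": 0.023, "dy": 0.046, "dz": 0, "roll": 0, "jaw": 0.4}, {"dx": 0, "dy": 0, "dz": -0.04, "roll": 0, "jaw": 0.4}, {"dx": 0, "dy": 0, "dz": -0.04, "roll": 0, "jaw": 0.4}, {"dx": 0, "dy": 0, "dz": 0, "roll": 0, "jaw": 0.4}])

```text
t: 29.5
eef_pos: [0.5898, -0.0061, 0.0763]
ee_rot: [3.135, -0.002, -1.625]
force: [0.3, 0.7, 0.0]
width: 0.035
gripper_force: 0.0
```

>>> servo_tool(newtons=20, moves=[{"dx": 0.002, "dy": 0, "dz": -0.02, "roll": 0, "jaw": 0.4}, {"dx": 0, "dy": 0, "dz": -0.02, "roll": 0, "jaw": 0.4}, {"dx": 0, "dy": 0, "dz": -0.018, "roll": 0, "jaw": 0.4}, {"dx": 0, "dy": 0, "dz": 0, "roll": 0, "jaw": 0.4}, {"dx": 0, "dy": 0, "dz": 0, "roll": 0, "jaw": 0.4}, {"dx": 0, "dy": 0, "dz": 0, "roll": 0, "jaw": 0.05}, {"dx": 0, "dy": 0, "dz": 0, "roll": 0, "jaw": 0.05}, {"dx": 0, "dy": 0, "dz": 0, "roll": 0, "jaw": 0.05}, {"dx": 0, "dy": 0, "dz": 0, "roll": 0, "jaw": 0.05}, {"dx": 0, "dy": 0, "dz": 0, "roll": 0, "jaw": 0.05}])

```text
t: 30.75
eef_pos: [0.5923, -0.0058, 0.0216]
ee_rot: [3.138, -0.001, -1.625]
force: [-7.7, 1.5, 7.3]
width: 0.0113
gripper_force: 20.0
```

>>> servo_tool(newtons=20, moves=[{"dx": -0.0024, "dy": 0, "dz": 0.0146, "roll": 0, "jaw": 0.05}, {"dx": -0.0046, "dy": 0, "dz": 0.0141, "roll": 0, "jaw": 0.05}, {"dx": -0.0066, "dy": 0.0005, "dz": 0.0132, "roll": 0, "jaw": 0.05}, {"dx": -0.0085, "dy": 0.0005, "dz": 0.0121, "roll": 0, "jaw": 0.05}, {"dx": -0.0102, "dy": 0.0005, "dz": 0.0108, "roll": 0, "jaw": 0.05}, {"dx": -0.0116, "dy": 0.0005, "dz": 0.0091, "roll": 0, "jaw": 0.05}, {"dx": -0.0128, "dy": 0.0005, "dz": 0.0073, "roll": 0, "jaw": 0.05}, {"dx": -0.0138, "dy": 0.0005, "dz": 0.0054, "roll": 0, "jaw": 0.05}, {"dx": -0.0144, "dy": 0.001, "dz": 0.0033, "roll": 0, "jaw": 0.05}, {"dx": -0.0148, "dy": 0.001, "dz": 0.0011, "roll": 0, "jaw": 0.05}])

```text
t: 32.0
eef_pos: [0.4952, -0.0006, 0.1145]
ee_rot: [-3.138, 0.0, -1.624]
force: [-0.1, -2.8, 3.0]
width: 0.0111
gripper_force: 20.0
```

>>> servo_tool(newtons=20, moves=[{"dx": -0.002, "dy": 0, "dz": 0, "roll": 0, "jaw": 0.05}, {"dx": 0, "dy": 0, "dz": 0, "roll": 0, "jaw": 0.05}, {"dx": 0, "dy": 0, "dz": 0, "roll": 0, "jaw": 0.05}, {"dx": 0, "dy": 0, "dz": 0, "roll": 0, "jaw": 0.6}, {"dx": 0, "dy": 0, "dz": 0, "roll": 0, "jaw": 0.6}, {"dx": 0, "dy": 0, "dz": 0, "roll": 0, "jaw": 0.6}, {"dx": 0, "dy": 0, "dz": 0, "roll": 0, "jaw": 0.6}, {"dx": 0, "dy": 0, "dz": 0.04, "roll": 0, "jaw": 0.6}, {"dx": 0, "dy": 0, "dz": 0.05, "roll": 0, "jaw": 0.6}, {"dx": 0, "dy": 0, "dz": 0.05, "roll": 0, "jaw": 0.6}])

```text
t: 33.25
eef_pos: [0.4923, -0.0008, 0.2539]
ee_rot: [3.141, -0.0, -1.625]
force: [0.8, 0.7, 0.2]
width: 0.0525
gripper_force: 0.0
```

>>> servo_tool(moves=[{"dx": 0, "dy": 0, "dz": 0.03, "roll": 0, "jaw": 0.6}, {"dx": -0.02, "dy": 0, "dz": 0, "roll": 0, "jaw": 0.6}, {"dx": -0.02, "dy": 0, "dz": 0, "roll": 0, "jaw": 0.6}, {"dx": 0, "dy": 0, "dz": 0, "roll": 0, "jaw": 0.6}, {"dx": 0, "dy": 0, "dz": 0, "roll": 0, "jaw": 0.6}, {"dx": 0, "dy": 0, "dz": 0, "roll": 0, "jaw": 0.6}, {"dx": 0, "dy": 0, "dz": 0, "roll": 0, "jaw": 0.6}, {"dx": 0, "dy": 0, "dz": 0, "roll": 0, "jaw": 0.6}, {"dx": 0, "dy": 0, "dz": 0, "roll": 0, "jaw": 0.6}, {"dx": 0, "dy": 0, "dz": 0, "roll": 0, "jaw": 0.6}])

```text
t: 34.5
eef_pos: [0.4527, -0.0007, 0.2825]
ee_rot: [3.142, -0.0, -1.625]
force: [-0.2, 0.4, 0.1]
width: 0.0522
gripper_force: 0.0
```

```bash
python3 rol.py r5; python3 tip.py; python3 - <<'E'
from h import *
f=np.load('pics/sr5.npz');P=cloud('scene',f['d']);p=f['p']
m=(p.max(-1)<70)&(P[...,2]>.105)&(P[...,2]<.145)&(P[...,0]>.4)&(P[...,0]<.63)&(abs(P[...,1])<.1)
X=P[m];print('bar',len(X),X.mean(0),X.max(0))
E
```

```text
t 34.5 q [ 0.436  -0.0535 -0.3579 -0.     -1.2664 -0.4901] [ 0.4527 -0.0007  0.2825] 0.05223056068029813 0.0
scene pink [126. 245.] 400 mid [ 0.4325 -0.4219  0.0307] ext [0.0779 0.0666 0.0472] zmax 0.0543
scene pink [164. 264.] 439 mid [ 0.4945 -0.3096  0.0304] ext [0.0935 0.0467 0.0457] zmax 0.0532
scene pink [142. 309.] 681 mid [ 0.6328 -0.333   0.013 ] ext [0.0689 0.0694 0.0138] zmax 0.0199
scene lil [166. 240.] 357 mid [ 0.4331 -0.3188  0.032 ] ext [0.0439 0.0409 0.0442] zmax 0.0541
scene lil [122. 270.] 440 mid [ 0.5321 -0.3963  0.0311] ext [0.0458 0.0414 0.0468] zmax 0.0545
top pink [475. 238.] 253 mid [ 0.5173 -0.3073  0.0323] ext [0.0432 0.0428 0.0523] zmax 0.0584
top pink [520. 268.] 312 mid [ 0.4474 -0.4085  0.0331] ext [0.0415 0.0434 0.0523] zmax 0.0592
top lil [514. 232.] 276 mid [ 0.5303 -0.396   0.0339] ext [0.0426 0.0413 0.0514] zmax 0.0596
top lil [480. 276.] 241 mid [ 0.4313 -0.3178  0.034 ] ext [0.043  0.0407 0.0496] zmax 0.0588
35 [0.53589563 0.34272527 0.0869973 ] [ 0.06029686 -0.10389522 -0.64185769]
bar 456 [ 0.49639511 -0.00370621  0.12820828] [0.50448071 0.09971471 0.13461802]
```

View pics/sr5.png

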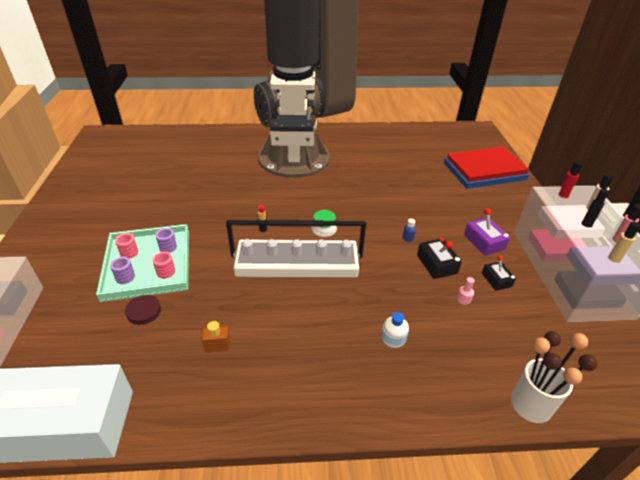

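The picture shows the handle upright (bar at (296,223)), all posts empty and four rollers standing in the tray around (145,255). The toggle is off at (447,245), the toiletries are where they were, and the gripper is clear. I'm handing it in.

```bash
python3 -c "
from station import *
print(job_done())"
```

```text
the job is handed in; nothing more can be done
None
```

The job is done and handed in at about 34.5 s: toggle off, handle swung back, all four rollers standing in the green tray in one layer, and handle upright again, with the other toiletries left where they were.

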